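Click the contact griddle's plate-gap adjuster round to its mark through the access slot

TASK

Take the orange-handled adjusting key out of its wooden block and, working its tip through the narrow slot on top of the griddle's hinge housing, advance the toothed star wheel inside one tooth (one click) at a time until the red pointer on the end of the housing points straight up to the green mark, no further. The wheel rides on the floating hinge, so how deep it sits under the slot is different each time; feel for it gently: never push on the griddle with more than about 15 N (1.5 kg), and touch the griddle with the key only. Then stand the key back in its block, fully home, let go, and leave the other kitchenware where it is.

Things in the scene. Friction and masses are not known exactly. Their poses are not given: they have to be found in the camera images.
- slot (a point): Centre of the access slot, in the top face of the steel hinge housing, 165 mm above the bench. Axes: z up; x along the housing, towards its end with the index disc; y across it, away from the griddle's plates. The slot, edged in black, is 34 mm long (along y) and 8 mm wide (along x), in sheet 3 mm thick. The brass star wheel lies inside, straight below it.
- starwheel (a joint): Turn of the star wheel, rad, about an axis parallel to the slot's x. 0 = red pointer at the green mark; starts 2, 3 or 4 clicks short (-1.26, -1.88 or -2.51). Grows as the teeth under the slot are pushed to the slot's +y. 10 teeth, one click = 0.628 rad; a sprung roller holds each click, with a gap between two teeth centred under the slot. To leave a click takes about 0.09 N m, 5 N at the tip.
- wheel_depth (a point): Fixed point 12 mm straight below the slot's centre, the highest that the bottom of the tooth gap under the slot can lie. The wheel floats with the hinge: that bottom lies 0 to 40 mm below this point (12 to 52 mm below the top face), the same for a whole job, and is not measured. Gap bottoms at 18 mm radius, tooth tips at 26 mm; teeth 5 mm thick, rounded, 10 mm wide along x.
- push_end (a point): Point in the top face 13 mm from the slot's centre towards +y: where the key, pushed from the slot's centre, ends one click and is lifted straight out; the slot ends 4 mm further. The tip must work within 2 mm of the gap's bottom, or it slips off over the tooth. Past half a click (0.314 rad) the wheel snaps on by itself once the tip makes room, up to here; before that it falls back.
- green_mark (a point): Top of the green line in the middle of the housing's end face, 100 mm along the slot's x from the slot's centre, 165 mm above the bench. Below it the white index disc, 56 mm across, with the red pointer, turns (and floats up and down) with the wheel; advancing turns the pointer clockwise as seen facing that end, from its left up to the mark, 36 degrees a click.
- griddle: Closed contact griddle with steel cover, fixed to the bench. Origin on the bench straight under the slot's centre, axes as the slot's. Hinge housing: 80 mm wide (y -40 to 40), x -240 to 100, 165 mm high. Plates and cover: y -40 to -405, x -240 to 90, 164 mm high; two hinge arms at x -200 and 50, y -22 to -122, 182 mm high; lift handle to y -456, 176 mm high.
- key: Adjusting key, 156 mm long, about 140 g, upright in its block. Orange square handle 22 x 22 x 64 mm; origin at the centre of the handle's underside, z up along the handle, x and y square to its sides. Below it a round steel shank 8 mm thick, 30 mm long, then a 62 mm of 4 x 4 mm square tip, sides parallel to the handle's.
- key_tip (a point): Rounded end of the key's tip, 92 mm below the underside of its handle.
- block_hole (a point): Mouth of the square hole, 14 x 14 mm, 98 mm deep, in the centre of the top of the fixed wooden key block (75 x 75 mm, 104 mm high). Axes along the block's sides. With the key fully home its handle's underside rests on the block's top, 104 mm above the bench.
- mug: White ceramic mug, 80 mm across, 92 mm high, origin at the centre of its underside. Leave it alone.
- jar: Jar with a red twist cap, 72 mm across, 110 mm high, origin at the centre of its underside. Leave it alone.
- plate: Green plastic plate, 190 mm across, 18 mm high, origin at the centre of its underside. Leave it alone.
- trivet: Slatted wooden trivet, 150 x 150 x 16 mm, origin at the centre of its underside. Leave it alone.
Things that resemble listed ones, but are neither listed nor needed, are in the scene too. Several things look just like the part that bears block_hole: the one meant starts nearest to the robot's base.

How it is judged:
By the outcome, as a careful person would: the job done as asked, in the order asked, and still so for the second after the job is handed in, with the robot touching nothing.
It also fails if it takes over 64 s, if anything falls off the work surface, if the arm or the gripper's body presses on something with over 40 N, if the wrist force passes 120 N, or if a joint passes its speed limit or range.

ROBOT

A 6-joint arm with a two-finger parallel gripper is mounted at the origin on the work surface. World frame = base frame: x ahead of the robot, y to its left, z up, the work surface at z = 0. Lengths are in m, angles in rad, forces in N, time in s.
With the tool pointing down it reaches from about 0.425 to 0.95 m from the base axis. Payload 3.5 kg.
Tool frame: the origin (TCP) lies on the centre line of the jaws, within the pads' length; the fingertips stand 14 mm ahead of it and the grasp point (between the pads) lies 5 mm behind it (tips_ahead is the distance from the TCP to the fingertips, in m); y points along the fingers, z is the direction in which the jaws open and shut, and the axes are right-handed (so a half turn about y gives the same grasp; the last joint's range is limited). The gripper opens to 85 mm and grips with 20 to 120 N. Pads are 22 mm wide; open, the fingers measure 114 mm over their backs; the gripper's body (76 mm by 85 mm) begins 54 mm behind the grasp point. The pads swing forward as they close: fully open they stand 13 mm farther back than shut.
Start: joints at [1.136, 0.286, 1.577, -0, 1.279, -0.15], TCP at [0.19, 0.648, 0.245] pointing down, gripper open.
Joint ranges: [-2.77, 2.77], [-0.9, 2.22], [0.21, 2.48], [-1.53, 4.67], [0.24, 2.81], [-2.84, 2.84]. Speed limits (rad/s): [2.79, 2.79, 3.14, 3.14, 3.14, 3.14].

INTERFACE

Orientations are given as a unit quaternion [x, y, z, w].
In Python, from plant import get_state, read_camera, sign_off, tips_ahead gives the robot as it stands.
- The arm moves only by the tool send_rows, never from a script. Its argument "plan" is a list of rows, each a list of 2 entries, a list of its own where there are three numbers: the shift along the tool's x, y, z in units of 12 cm (1.0 is 12 cm), then the turn, a rotation vector about the tool's x, y, z in units of 360 degrees (1.0 is 360 degrees). In form: [[[tx, ty, tz], [rx, ry, rz]], ...]. A call has 1 to 12 rows; each row shifts and turns the commanded pose from where the row before left it, along the tool's axes as they then stand; what a row does not reach is not made up. A row lasts 1/10 s, in which the tool goes at most 50 mm and 8.59 degrees, less where a joint would pass 70% of its speed; a pose out of reach is approached as far as the arm can. A call with a number of a shift or a turn outside -1 to 1 is refused whole. A call with a gripper value outside its range is refused whole. "gripper" is the closure, from 0 (fully open) to 1 (shut), set as the call begins (left out, the last holds). The fingers move at their own pace and stop on an object; "grip_force" is the grip in N (left out, the last holds). Time passes only in rows, so rows that do not move let the fingers close. It gives the time, the measured TCP pose, the force and the opening at its end, in the units of the state.
- get_state(): the state, without advancing time (a new reading comes with each control period).
- read_camera(name): name is "side" or "top"; returns a dict with "img" (384x512x3 uint8, blue, green, red), "fx", "fy", "cx", "cy" (pixels), "world_from_camera" (4x4, takes a point from camera to world coordinates). Camera axes: x right, y down, z forward; pixel columns grow to the right and rows downward; lengths in m; the calibration is good to about 2 mm. A picture is of the moment at which its call begins. There is no depth.
- sign_off(): hands the job in, once; it reports no verdict.
The state is a dict: "time": time; "qpos": joint angles; "dq": joint speeds; "joint_efforts": joint torques, N m; "eef_pos": TCP position; "tcp_rot": TCP orientation; "contact_force": force on the tool from outside, world axes, zero at the start; "wrist_torque": the same for the moment, N m; "opening": opening from 0.0 (shut) to 1.0 (fully open).
Only numpy, scipy, OpenCV 4.12 (cv2) and the standard library are available. Lean on these libraries where they do the work, as an engineer would, in place of code of your own. Each camera call takes 0.05 s, during which the arm holds its last target. There are 200 camera calls.

## Working session

There is one attempt and no reset: what is moved stays moved. The work goes in short steps, Python scripts to look and compute and a tool call to move; the robot and the scene stay as the last step left them, time stands still between calls to the robot, and variables do not carry over. Pictures are saved under pics/ and viewed, about 8 in all and at most 12, crops included, and the job is handed in when it is done.

Besides the shell and the picture viewer there is one more tool, called after "Emit:" by a JSON object that holds its "api" and its "payload", one argument or row to a line. send_rows: Moves the arm, as the interface text tells. Its arguments: {"type":"object","properties":{"plan":{"type":"array"},"gripper":{"type":"number"},"grip_force":{"type":"number"}},"required":["plan"]}

```bash
mkdir -p pics; ls
python3 - <<'E'
from plant import *
import cv2,numpy as np
s=get_state(); print({k:np.round(v,3) for k,v in s.items()}, tips_ahead)
for n in("top","side"):
    c=read_camera(n); cv2.imwrite(f"pics/{n}0.png",c["img"]); print(n,c["fx"],c["fy"],c["cx"],c["cy"],np.round(c["world_from_camera"],4).tolist())
a=cv2.imread("pics/top0.png");b=cv2.imread("pics/side0.png")
cv2.imwrite("pics/top0b.png",cv2.resize(a,(800,600),interpolation=2)); cv2.imwrite("pics/side0b.png",cv2.resize(b,(800,600),interpolation=2))
E
```

```text
pics
{'time': np.float64(0.0), 'qpos': array([ 1.136,  0.287,  1.578, -0.   ,  1.279, -0.15 ]), 'dq': array([ 0.001, -0.001,  0.001, -0.   ,  0.001, -0.001]), 'joint_efforts': array([ 1.0000e-03, -4.0599e+01, -2.9262e+01, -0.0000e+00,  6.0000e-03,
       -0.0000e+00]), 'eef_pos': array([0.189, 0.647, 0.244]), 'tcp_rot': array([ 0.701, -0.101,  0.1  , -0.699]), 'contact_force': array([-0.353, -0.748, -0.73 ]), 'wrist_torque': array([0.042, 0.003, 0.086]), 'opening': np.float64(1.003)} 0.014
top 360.434645962376 360.434645962376 254.3990100264093 192.15756548844183 [[-0.0255, -0.9963, 0.0826, 0.5113], [-0.9996, 0.0245, -0.0132, 0.1578], [0.0111, -0.0829, -0.9965, 0.9363], [0.0, 0.0, 0.0, 1.0]]
side 354.0084412717781 354.0084412717781 256.67602735790405 188.3878136111236 [[0.9607, -0.1922, 0.2002, 0.373], [-0.2774, -0.6897, 0.6689, -0.4528], [0.0095, -0.6981, -0.7159, 0.7517], [0.0, 0.0, 0.0, 1.0]]
```

View pics/top0b.png

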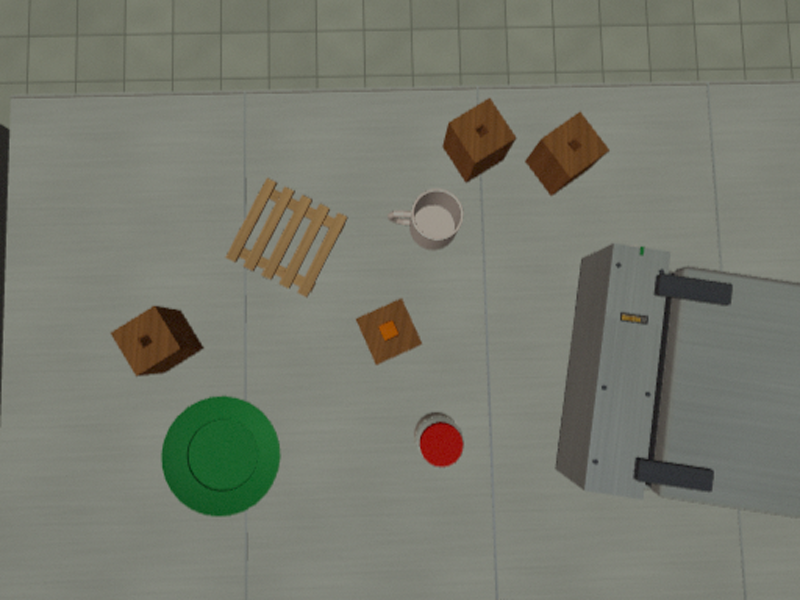

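View pics/side0b.png

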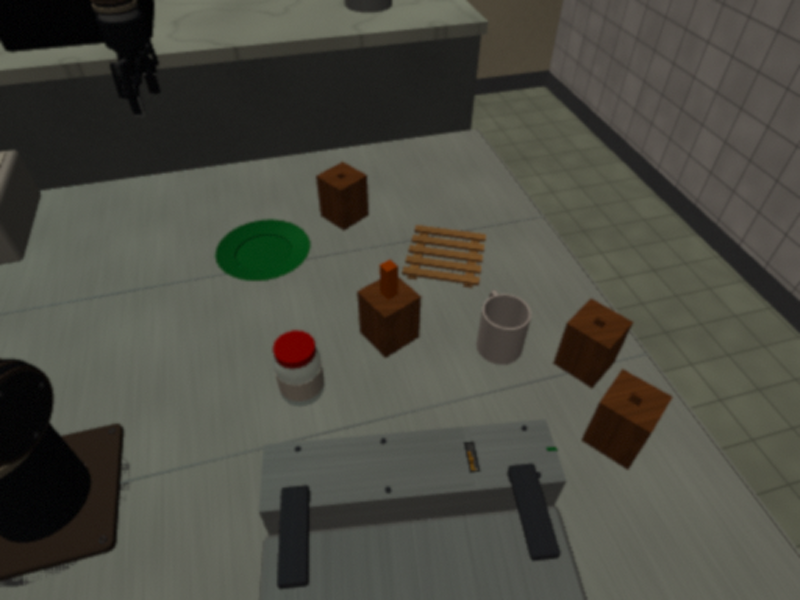

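Top view (800-scale): key block at (389,330) with the orange key. Bare look-alike blocks are at (145,340), (481,130) and (574,145). The slot is at (634,319) and the green mark at (641,250). I'll work out positions and view one close crop.

```bash
cat > h.py <<'E'
from plant import *
import cv2,numpy as np
from scipy.spatial.transform import Rotation as R
def ray(c,u,v,z):
    T=c["world_from_camera"];d=T[:3,:3]@[(u-c["cx"])/c["fx"],(v-c["cy"])/c["fy"],1];o=T[:3,3]
    return o+d*(z-o[2])/d[2]
def proj(c,p):
    T=c["world_from_camera"];q=T[:3,:3].T@(np.array(p)-T[:3,3]);return np.array([c["cx"]+c["fx"]*q[0]/q[2],c["cy"]+c["fy"]*q[1]/q[2]])
E
python3 - <<'E'
from h import *
k=.64
t=read_camera("top");s=read_camera("side")
for n,c,pts in(("top",t,dict(blk=(389,330,.104),key=(389,330,.168),b2=(145,340,.104),b3=(481,130,.104),b4=(574,145,.104),slot=(634,319,.165),green=(641.5,247,.165),hc=(613,244,.165),hc2=(582,489,.165))),
 ("side",s,dict(blk=(389,300,.104),key=(388,265,.168),slot=(472,457,.165),green=(551,449,.165),hc=(545,421,.165),hc2=(263,448,.165)))):
    for q,(u,v,z) in pts.items(): print(n,q,ray(c,u*k,v*k,z).round(4))
I=[]
for c,(u,v),h in((t,(634*k,285*k),40),(s,(505*k,455*k),50),(t,(389*k,330*k),30),(s,(389*k,290*k),40)):
    M=np.float32([[300/2/h,0,150*0+200-u*150/h],[0,150/h,150-v*150/h]])
    I.append(cv2.warpAffine(c["img"],M,(400,300),flags=cv2.INTER_CUBIC))
cv2.imwrite("pics/crop1.png",np.vstack([np.hstack(I[:2]),np.hstack(I[2:])]))
E
```

```text
top blk [0.5365 0.1605 0.104 ]
top key [0.5346 0.1603 0.168 ]
top b2 [0.5309 0.5186 0.104 ]
top b3 [0.8374 0.0129 0.104 ]
top b4 [ 0.8109 -0.1281  0.104 ]
top slot [ 0.5413 -0.1773  0.165 ]
top green [ 0.6412 -0.1939  0.165 ]
top hc [ 0.6464 -0.1543  0.165 ]
top hc2 [ 0.3151 -0.0934  0.165 ]
side blk [0.5317 0.1453 0.104 ]
side key [0.5343 0.1592 0.168 ]
side slot [ 0.5432 -0.1782  0.165 ]
side green [ 0.6357 -0.1939  0.165 ]
side hc [ 0.6459 -0.158   0.165 ]
side hc2 [ 0.3131 -0.1013  0.165 ]
```

View pics/crop1.png

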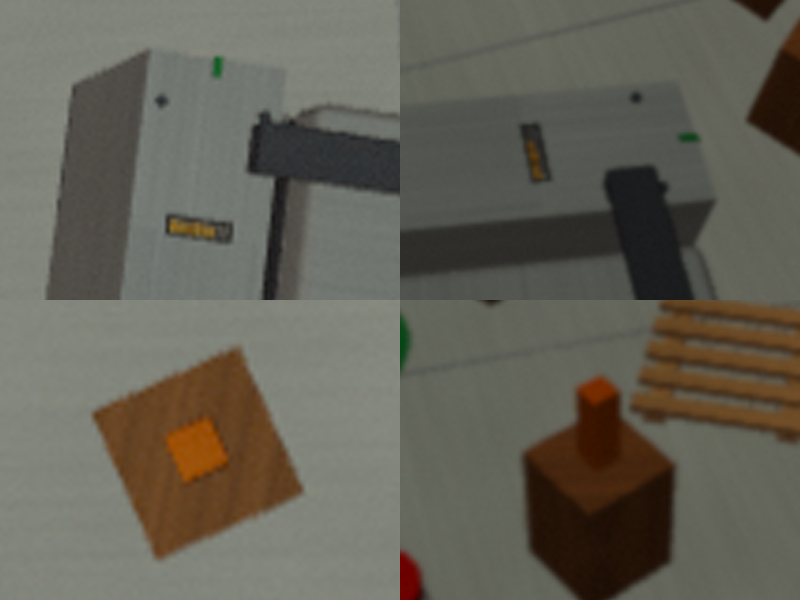

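The crop confirms the orange key's block. The slot is clear, with brass visible in it. The disc's end face points away from both cameras, so I'll average frames to see whether any disc or pointer shows past the end edge.

Run:
```python
from h import *
out=[]
for n in("top","side"):
    cs=[read_camera(n) for _ in range(10)]; a=np.mean([c["img"].astype(float) for c in cs],0); np.save(f"avg_{n}0.npy",a); c=cs[0]
    print(n,np.std([c["img"].astype(float) for c in cs],0).mean())
    u,v=proj(c,(.645,-.19,.165)); h=22
    M=np.float32([[400/2/h,0,200-u*200/h],[0,200/h,200-v*200/h]])
    w=cv2.warpAffine(np.float32(a),M,(400,400),flags=cv2.INTER_NEAREST); out.append(np.clip(w*1.6,0,255))
    r=a[...,2]-(a[...,0]+a[...,1])/2
    y0,x0=int(v),int(u); print(u,v)
    print("redness max near",np.round(r[y0-10:y0+14,x0-20:x0+20].max(),1))
    if n=="top": print(a[y0-6:y0+6,x0-14:x0+20:2].sum(2).astype(int)//3)
cv2.imwrite("pics/end.png",np.hstack(out))
```

```text
top 1.0817512508867864
408.69141713551824 156.3999700482252
redness max near 7.4
[[128 128 128 128 128 128 128 128 128 127 127 126 125 125 125 125 125]
 [128 129 128 129 129 128 128 128 128 128 126 126 126 126 125 125 125]
 [129 129 129 129 127 128 128 128 127 127 126 126 126 125 126 125 124]
 [129 128 128 128 128 128 128 128 128 127 128 128 127 127 128 127 127]
 [127 127 127 127 127 127 127 127 127 126 127 126 126 127 127 127 127]
 [124 125 126 128 128 128 128 127 128 128 127 127 128 128 128 128 128]
 [118 118 120 123 125 129 131 129 128 128 128 129 129 129 129 128 129]
 [116 113 112 115 118 126 130 128 113 120 129 129 129 128 128 128 128]
 [116 113 112 115 113 113 114 118  51  98 123 125 126 127 127 127 127]
 [116 113 113 116 113 113 114 113  52 102 112 120 121 123 124 126 127]
 [117 114 113 115 113 113 114 113  51 101 113 114 115 116 117 121 124]
 [116 113 113 116 112 113 114 113  51 106 113 115 114 115 115 115 111]]
side 0.6457978968321414
356.2397533366534 284.23333105169246
redness max near 24.9[ WARN:0@8.022] global loadsave.cpp:1063 imwrite_ Unsupported depth image for selected encoder is fallbacked to CV_8U.
```

View pics/end.png

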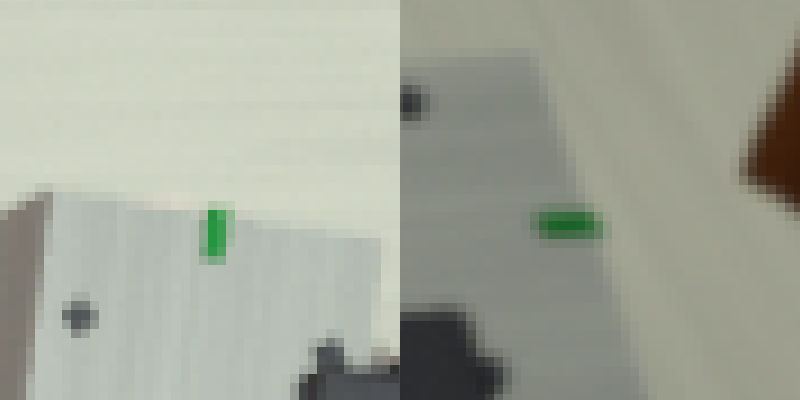

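Run:
```python
import numpy as np
np.set_printoptions(linewidth=220)
a=np.load("avg_top0.npy")
r=a[...,2]-a[...,1]; b=a[...,2]-a[...,0]
print((r[150:162,388:432]*1).round().astype(int)); print(a[150:162,388:432,1].round().astype(int))
```

```text
[[ -4  -3  -2  -3  -3  -4  -3  -3  -3  -3  -3  -3  -2  -3  -3  -3  -3  -3  -2  -3  -2  -2  -3  -3  -3  -3  -2  -3  -3  -3  -3  -3  -3  -2  -3  -4  -3  -3  -3  -3  -3  -3  -3  -2]
 [ -3  -2  -2  -3  -3  -3  -3  -3  -3  -2  -3  -3  -2  -2  -3  -3  -3  -4  -2  -4  -3  -3  -3  -3  -3  -3  -3  -3  -3  -3  -3  -3  -2  -3  -3  -3  -4  -3  -3  -2  -3  -3  -3  -3]
 [ -2  -2  -3  -3  -3  -2  -3  -3  -3  -2  -3  -3  -2  -3  -3  -3  -3  -3  -3  -3  -3  -3  -3  -3  -3  -3  -3  -3  -3  -2  -3  -3  -3  -3  -3  -3  -4  -2  -3  -3  -3  -3  -2  -3]
 [ -3  -2  -3  -2  -3  -3  -3  -3  -2  -2  -3  -2  -3  -3  -2  -3  -3  -3  -2  -3  -2  -3  -3  -3  -3  -3  -3  -2  -3  -3  -3  -3  -3  -3  -3  -3  -3  -3  -2  -3  -3  -3  -3  -3]
 [ -2  -3  -3  -3  -3  -3  -2  -3  -3  -3  -2  -3  -3  -3  -3  -3  -3  -3  -3  -2  -4  -4  -3  -3  -3  -3  -3  -3  -2  -3  -3  -3  -3  -2  -3  -2  -3  -3  -2  -3  -3  -3  -3  -3]
 [ -3  -3  -3  -2  -3  -4  -3  -3  -3  -3  -2  -3  -3  -3  -4  -3  -3  -3  -3  -2  -4  -3  -3  -3  -3  -3  -3  -2  -3  -3  -3  -3  -3  -3  -3  -3  -2  -3  -3  -3  -3  -3  -3  -3]
 [ -3  -2  -2   1   0  -5 
[... 2497 characters left out ...]
7  96 120 120 119 118 117 116 115 119 118 117 116 117 116 118 120 122 114  90 103 114 126 127 129 130 131 131 131 132 132 132 132 132 132 132 131 131 131 131 131]
 [ 77  74  75  79 106 121 120 119 117 116 117 116 119 118 117 116 117 116 118 119 118 103  94  97 113 118 116 121 124 125 125 129 128 129 129 130 131 130 131 131 131 131 131 131]
 [ 76  75  76  80 111 120 120 119 118 117 117 116 119 118 117 116 117 117 118 119 118 105  94  97 112 118 117 117 118 118 118 120 120 121 121 125 126 126 128 128 129 132 133 133]
 [ 75  75  75  81 113 120 120 119 117 116 117 116 120 118 116 117 117 117 118 121 118 107  94  97 115 118 117 117 119 117 118 121 119 119 119 121 119 117 115 118 120 129 132 132]]
```

The averaged top frame shows a thin white sliver just past the end edge, at columns 401–410 and rows 156–157. That is the rim of the index disc, about 20 mm down. A raised red pointer should therefore turn it red when it reaches the mark. Next I'll get the angles and the grasp.

```bash
cat >> h.py <<'E'
def go(pos,yaw=None,down=True):
    """print turn (tool y, units of 360deg) to bring tool z axis to world yaw (mod 180), then shift in units of 12cm in current/turned tool frame"""
    s=get_state();Rm=R.from_quat(s["tcp_rot"]).as_matrix()
    zy=np.arctan2(Rm[1,2],Rm[0,2]); out={}
    Rt=Rm
    if yaw is not None:
        d=(yaw-zy+np.pi/2)%np.pi-np.pi/2   # world-z turn
        zt=zy+d; Z=np.array([np.cos(zt),np.sin(zt),0]);Y=np.array([0,0,-1.]);Rt=np.c_[np.cross(Y,Z),Y,Z]
        out["turn"]=(R.from_matrix(Rm.T@Rt).as_rotvec()/2/np.pi).round(4)
    out["shift"]=(Rt.T@(np.array(pos)-s["eef_pos"])/.12).round(4)
    print("pos",s["eef_pos"].round(4),"zyaw",np.degrees(zy).round(2),"tilt",Rm[2].round(4),"F",s["contact_force"].round(2),"M",s["wrist_torque"].round(3),"open",round(float(s["opening"]),3),"t",s["time"]); print(out)
E
python3 - <<'E'
from h import *
a=np.load("avg_top0.npy").astype(np.uint8); c=read_camera("top")
hsv=cv2.cvtColor(a,cv2.COLOR_BGR2HSV)
def rect(m,box,z):
    mm=np.zeros_like(m);x0,y0,x1,y1=box;mm[y0:y1,x0:x1]=m[y0:y1,x0:x1]
    ct=max(cv2.findContours(mm,cv2.RETR_EXTERNAL,cv2.CHAIN_APPROX_NONE)[0],key=cv2.contourArea)
    p=cv2.boxPoints(cv2.minAreaRect(ct)); w=np.array([ray(c,u,v,z)[:2] for u,v in p]); e=np.roll(w,-1,0)-w
    print(w.mean(0).round(4),np.degrees(np.arctan2(e[:,1],e[:,0])).round(1),np.linalg.norm(e,axis=1).round(4))
rect(((hsv[...,0]<16)&(hsv[...,1]>225)&(hsv[...,2]>120)).astype(np.uint8),(235,195,265,230),.168)
rect(((hsv[...,0]<22)&(hsv[...,1]>90)).astype(np.uint8),(220,180,280,240),.104)
g=a.astype(int).min(2)
# slot: dark/yellow
m=((hsv[...,1]>60)|(a.max(2)<75)).astype(np.uint8)
rect(m,(390,195,425,213),.165)
print(ray(c,410.5,158,.165))
go((.5345,.160,.25),np.radians(24))
E
```

```text
[0.5353 0.1619] [ -64.8 -154.9  115.1   25.2] [0.02   0.021  0.02   0.0209]
[0.5357 0.1619] [ -67.4 -157.6  112.4   22.8] [0.074  0.0741 0.0735 0.0738]
[ 0.5433 -0.1766] [-10.9 -99.  168.8  81. ] [0.0103 0.0377 0.0103 0.0377]
[ 0.64139015 -0.19373636  0.165     ]
pos [0.1896 0.6478 0.2453] zyaw 73.69 tilt [-0. -1.  0.] F [0.22 0.41 0.47] M [ 0.009  0.017 -0.016] open 0.998 t 1.25
{'turn': array([ 0.   ,  0.138, -0.   ]), 'shift': array([ 4.8827, -0.0389,  0.9722])}
```

Emit:
{"api": "send_rows", "payload": {
  "plan": [
    [[0,0,0],[0,-0.0224,0]],
    [[0,0,0],[0,-0.0224,0]],
    [[0,0,0],[0,-0.0224,0]],
    [[0,0,0],[0,-0.0224,0]],
    [[0,0,0],[0,-0.0224,0]],
    [[0.07,0,-0.35],[0,0,0]],
    [[0.07,0,-0.35],[0,0,0]],
    [[0.07,0,-0.35],[0,0,0]],
    [[0.07,0,-0.35],[0,0,0]],
    [[0.07,0,-0.35],[0,0,0]],
    [[0.07,0,-0.35],[0,0,0]],
    [[0.07,0,-0.35],[0,0,0]]
  ],
  "gripper": 0
}}

```text
time: 2.45
eef_pos: [0.3637, 0.4017, 0.2456]
tcp_rot: [-0.692, -0.147, 0.147, 0.692]
contact_force: [-0.3, 0.4, 0.0]
opening: 1.003
```

Emit:
{"api": "send_rows", "payload": {
  "plan": [
    [[0.07,0,-0.35],[0,0,0]],
    [[0.07,0,-0.35],[0,0,0]],
    [[0.07,0,-0.35],[0,0,0]],
    [[0.07,0,-0.35],[0,0,0]],
    [[0.07,0,-0.35],[0,0,0]],
    [[0.07,0,-0.35],[0,0,0]],
    [[0,0,0],[0,0,0]]
  ]
}}

```text
time: 3.15
eef_pos: [0.514, 0.1897, 0.2457]
tcp_rot: [0.693, 0.146, -0.145, -0.692]
contact_force: [-0.3, 0.1, 0.8]
opening: 1.001
```

```bash
python3 -c "
from h import *
go((.535,.161,.138),np.radians(114))"
```

```text
pos [0.514  0.1897 0.2457] zyaw 113.68 tilt [ 0.001  -1.     -0.0017] F [-0.28  0.13  0.83] M [ 0.006  0.007 -0.064] open 1.001 t 3.15
{'turn': array([ 0.0003, -0.0009,  0.0002]), 'shift': array([ 0.0628,  0.8971, -0.29  ])}
```

Emit:
{"api": "send_rows", "payload": {
  "plan": [
    [[0.03,0,-0.145],[0,-0.001,0]],
    [[0.033,0,-0.145],[0,0,0]],
    [[0,0.25,0],[0,0,0]],
    [[0,0.25,0],[0,0,0]],
    [[0,0.25,0],[0,0,0]],
    [[0,0.147,0],[0,0,0]],
    [[0,0,0],[0,0,0]]
  ]
}}

```text
time: 3.85
eef_pos: [0.5303, 0.1648, 0.1343]
tcp_rot: [-0.691, -0.147, 0.152, 0.691]
contact_force: [-1.2, 0.1, -0.6]
opening: 1.0
```

Emit:
{"api": "send_rows", "payload": {
  "plan": [
    [[0,0,0],[0,0,0]],
    [[0,0,0],[0,0,0]],
    [[0,0,0],[0,0,0]],
    [[0,0,0],[0,0,0]],
    [[0,0,0],[0,0,0]],
    [[0,0,0],[0,0,0]],
    [[0,0,0],[0,0,0]],
    [[0,0,0],[0,0,0]]
  ],
  "gripper": 1,
  "grip_force": 60
}}

```text
time: 4.65
eef_pos: [0.5334, 0.1646, 0.1387]
tcp_rot: [0.691, 0.15, -0.149, -0.691]
contact_force: [0.8, -1.4, 5.7]
opening: 0.248
```

```bash
python3 -c "
from h import *
go((.535,.161,.28),np.radians(80))"
```

```text
pos [0.5334 0.1646 0.1387] zyaw 114.37 tilt [ 0.0017 -1.     -0.0011] F [ 0.83 -1.43  5.71] M [-0.353 -0.07   0.003] open 0.248 t 4.65
{'turn': array([0.0001, 0.0955, 0.0003]), 'shift': array([ 0.0182, -1.1774, -0.0274])}
```

Emit:
{"api": "send_rows", "payload": {
  "plan": [
    [[0,-0.1,0],[0,0,0]],
    [[0,-0.2,0],[0,0,0]],
    [[0,-0.3,0],[0,0,0]],
    [[0,-0.3,0],[0,0,0]],
    [[0,-0.3,0],[0,0,0]],
    [[0,-0.3,0],[0,0,0]],
    [[0,0,0],[0,0.0191,0]],
    [[0,0,0],[0,0.0191,0]],
    [[0,0,0],[0,0.0191,0]],
    [[0,0,0],[0,0.0191,0]],
    [[0,0,0],[0,0.0191,0]],
    [[0,0,0],[0,0,0]]
  ]
}}

```text
time: 5.85
eef_pos: [0.5317, 0.1652, 0.3169]
tcp_rot: [-0.704, 0.063, -0.061, 0.705]
contact_force: [-0.8, 0.1, -1.3]
opening: 0.246
```

```bash
python3 -c "
from h import *
go((.543,-.177,.32),np.radians(80))"
```

```text
pos [0.5317 0.1652 0.3169] zyaw 80.0 tilt [-2.9e-03 -1.0e+00  4.0e-04] F [-0.85  0.13 -1.26] M [-0.001 -0.01   0.063] open 0.246 t 5.85
{'turn': array([-0.0001,  0.    , -0.0005]), 'shift': array([ 0.5879, -0.0259, -2.7923])}
```

Emit:
{"api": "send_rows", "payload": {
  "plan": [
    [[0.06,0,-0.28],[0,0,0]],
    [[0.06,0,-0.28],[0,0,0]],
    [[0.06,0,-0.28],[0,0,0]],
    [[0.06,0,-0.28],[0,0,0]],
    [[0.06,0,-0.28],[0,0,0]],
    [[0.06,0,-0.28],[0,0,0]],
    [[0.06,0,-0.28],[0,0,0]],
    [[0.06,0,-0.28],[0,0,0]],
    [[0.06,0,-0.28],[0,0,0]],
    [[0.05,0,-0.27],[0,0,0]],
    [[0,0,0],[0,0,0]],
    [[0,0,0],[0,0,0]]
  ]
}}

```text
time: 7.05
eef_pos: [0.5437, -0.1773, 0.317]
tcp_rot: [-0.704, 0.062, -0.061, 0.705]
contact_force: [0.4, -0.3, -1.8]
opening: 0.247
```

Run:
```python
from h import *
go((.543,-.177,.302),np.radians(80))
I=[]
p=get_state()["eef_pos"]
for n,h in(("top",30),("side",45)):
    cs=[read_camera(n) for _ in range(3)];a=np.mean([c["img"].astype(float) for c in cs],0);c=cs[0]
    np.save(f"a1_{n}.npy",a)
    u,v=proj(c,(.543,-.177,.2)); print(n,u,v,"tip proj",proj(c,p-[0,0,.1267]),"slot",proj(c,(.543,-.177,.165)))
    u,v=int(u),int(v)
    I.append(cv2.resize(np.clip(a[v-h:v+h,u-h:u+h]*1.5,0,255).astype(np.uint8),(400,400),interpolation=cv2.INTER_CUBIC)); print("crop origin",u-h,v-h,400/2/h)
cv2.imwrite("pics/over.png",np.hstack(I))
```

```text
pos [ 0.5437 -0.1773  0.317 ] zyaw 80.0 tilt [-0.0016 -1.      0.0017] F [ 0.36 -0.3  -1.76] M [ 0.029  0.003 -0.001] open 0.247 t 7.05
{'turn': array([-0.0003,  0.    , -0.0003]), 'shift': array([-0.0062,  0.1253,  0.0011])}
top 412.87945041870194 202.49162278408403 tip proj [410.89796538 202.40031417] slot [405.57243902 203.37575832]
crop origin 382 172 6.666666666666667
side 303.774146872492 282.02071966685844 tip proj [303.62991725 284.85813218] slot [301.74212056 291.89219571]
crop origin 258 237 4.444444444444445
```

View pics/over.png

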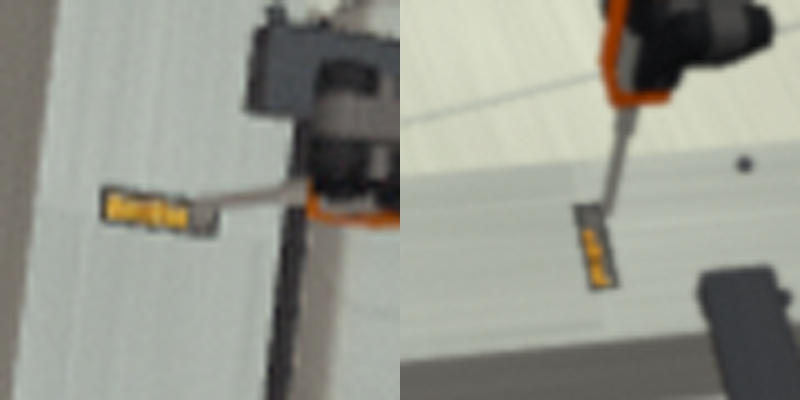

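Both views show the tip hovering over the −y end of the slot: top px about (412,203), side px about (305,284). The slot centre is at top (406,203.7) and side (302.1,292.6). I'll triangulate both.

Run:
```python
from h import *
from scipy.optimize import least_squares as ls
t=read_camera("top");s=read_camera("side")
def tri(a,b): 
    r=ls(lambda p:np.r_[proj(t,p)-a,proj(s,p)-b],(.54,-.18,.17)); return r.x.round(4),r.fun.round(2)
print("tip",tri((412.0,203.2),(304.8,284.3)),"slot",tri((406.0,203.7),(302.1,292.6)), get_state()["eef_pos"])
# refine slot centre by dark+yellow mask centroid in the clean frames
for n,c,box in(("top",t,(390,195,425,213)),("side",s,(288,278,316,305))):
    a=np.load(f"avg_{n}0.npy"); sat=a.max(2)-a.min(2); x0,y0,x1,y1=box; q=a[y0:y1,x0:x1]; m=((q.max(2)-q.min(2)>22)|(q.max(2)<(92 if n=="top" else 72)))
    m=m.astype(np.uint8);k,l,st,ce=cv2.connectedComponentsWithStats(m);i=1+st[1:,4].argmax();r=cv2.minAreaRect(np.argwhere(l==i)[:,::-1].astype(np.float32));print(n,st[i],np.array(r[0])+[x0,y0],r[1:],ray(c,r[0][0]+x0,r[0][1]+y0,.165).round(4))
```

```text
tip (array([ 0.5436, -0.1784,  0.194 ]), array([ 0.22, -0.88, -0.75,  0.09])) slot (array([ 0.5428, -0.1782,  0.1646]), array([ 0.06, -0.25, -0.22,  0.02])) [ 0.54419392 -0.17646937  0.31783021]
top [  7   5  18   8 106] [405.44219589 203.37572289] ((17.714662551879883, 5.778173446655273), 8.746162414550781) [ 0.543  -0.1767  0.165 ]
side [  8   4  12  21 148] [301.5829258  292.05365944] ((20.044952392578125, 7.263676166534424), 77.90524291992188) [ 0.5426 -0.1772  0.165 ]
```

Emit:
{"api": "send_rows", "payload": {
  "plan": [
    [[-0.006,0.06,0],[0,0,0]],
    [[0,0.06,0],[0,0,0]],
    [[0,0.06,0],[0,0,0]],
    [[0,0.04,0],[0,0,0]],
    [[0,0.03,0],[0,0,0]],
    [[0,0.03,0],[0,0,0]],
    [[0,0.03,0],[0,0,0]],
    [[0,0,0],[0,0,0]],
    [[0,0,0],[0,0,0]]
  ]
}}

```text
time: 8.35
eef_pos: [0.5434, -0.1771, 0.2806]
tcp_rot: [0.704, -0.062, 0.062, -0.704]
contact_force: [0.4, -0.3, -2.1]
opening: 0.25
```

Emit:
{"api": "send_rows", "payload": {
  "plan": [
    [[0,0.02,0],[0,0,0]],
    [[0,0.02,0],[0,0,0]],
    [[0,0.02,0],[0,0,0]],
    [[0,0,0],[0,0,0]],
    [[0,0,0],[0,0,0]]
  ]
}}

```text
time: 8.85
eef_pos: [0.5433, -0.1771, 0.2731]
tcp_rot: [-0.704, 0.062, -0.062, 0.704]
contact_force: [0.6, -0.4, -1.9]
opening: 0.246
```

```bash
python3 -c "
from h import *
go((.543,-.177,.26),np.radians(80))"
```

```text
pos [ 0.5433 -0.1771  0.2731] zyaw 79.98 tilt [-3.e-04 -1.e+00  1.e-04] F [ 0.62 -0.42 -1.93] M [ 0.008  0.018 -0.051] open 0.246 t 8.85
{'turn': array([-0.    , -0.0001, -0.    ]), 'shift': array([-3.000e-03,  1.094e-01,  1.000e-04])}
```

Emit:
{"api": "send_rows", "payload": {
  "plan": [
    [[0,0.02,0],[0,0,0]],
    [[0,0.02,0],[0,0,0]],
    [[0,0,0],[0,0,0]]
  ]
}}

```text
time: 9.15
eef_pos: [0.5432, -0.177, 0.2679]
tcp_rot: [-0.704, 0.062, -0.061, 0.705]
contact_force: [0.0, 1.9, -1.3]
opening: 0.252
```

Emit:
{"api": "send_rows", "payload": {
  "plan": [
    [[0,0.015,0],[0,0,0]],
    [[0,0,0],[0,0,0]]
  ]
}}

```text
time: 9.35
eef_pos: [0.5435, -0.1772, 0.2669]
tcp_rot: [0.704, -0.062, 0.062, -0.704]
contact_force: [0.4, -0.3, 0.5]
opening: 0.249
```

Emit:
{"api": "send_rows", "payload": {
  "plan": [
    [[0,0.015,0],[0,0,0]],
    [[0,0,0],[0,0,0]]
  ]
}}

```text
time: 9.55
eef_pos: [0.5437, -0.1772, 0.2664]
tcp_rot: [0.705, -0.061, 0.062, -0.704]
contact_force: [-1.8, -0.1, 4.2]
opening: 0.249
```

Emit:
{"api": "send_rows", "payload": {
  "plan": [
    [[0,-0.016,0],[0,0,0]],
    [[0,0,0.008],[0,0,0]],
    [[0,0,0],[0,0,0]]
  ]
}}

```text
time: 9.85
eef_pos: [0.5436, -0.1766, 0.2668]
tcp_rot: [0.705, -0.062, 0.062, -0.704]
contact_force: [-0.1, -0.8, 1.8]
opening: 0.249
```

Emit:
{"api": "send_rows", "payload": {
  "plan": [
    [[0,0,0.008],[0,0,0]],
    [[0,0,0],[0,0,0]]
  ]
}}

```text
time: 10.05
eef_pos: [0.5438, -0.1753, 0.2668]
tcp_rot: [0.704, -0.062, 0.062, -0.704]
contact_force: [0.5, -1.5, 0.4]
opening: 0.247
```

Emit:
{"api": "send_rows", "payload": {
  "plan": [
    [[0,0,0.008],[0,0,0]],
    [[0,0,0],[0,0,0]]
  ]
}}

```text
time: 10.25
eef_pos: [0.544, -0.174, 0.2668]
tcp_rot: [-0.704, 0.062, -0.062, 0.705]
contact_force: [0.7, -0.0, 1.0]
opening: 0.247
```

Run:
```python
from h import *
go((.543,-.177,.26),np.radians(80))
I=[]
for n,h in(("top",30),("side",30)):
    cs=[read_camera(n) for _ in range(3)];a=np.mean([c["img"].astype(float) for c in cs],0);c=cs[0]
    u,v=proj(c,(.543,-.177,.18)); u,v=int(u),int(v)
    I.append(cv2.resize(np.clip(a[v-h:v+h,u-h:u+h]*1.5,0,255).astype(np.uint8),(400,400),interpolation=cv2.INTER_CUBIC)); print("crop origin",u-h,v-h,400/2/h)
cv2.imwrite("pics/in.png",np.hstack(I))
```

```text
pos [ 0.544  -0.174   0.2668] zyaw 79.98 tilt [ 1.e-04 -1.e+00  6.e-04] F [ 0.66 -0.    1.01] M [-0.184 -0.001 -0.012] open 0.247 t 10.25
{'turn': array([-0.0001, -0.0001,  0.    ]), 'shift': array([-0.0038,  0.0565, -0.0259])}
crop origin 378 173 6.666666666666667
crop origin 272 257 6.666666666666667
```

View pics/in.png

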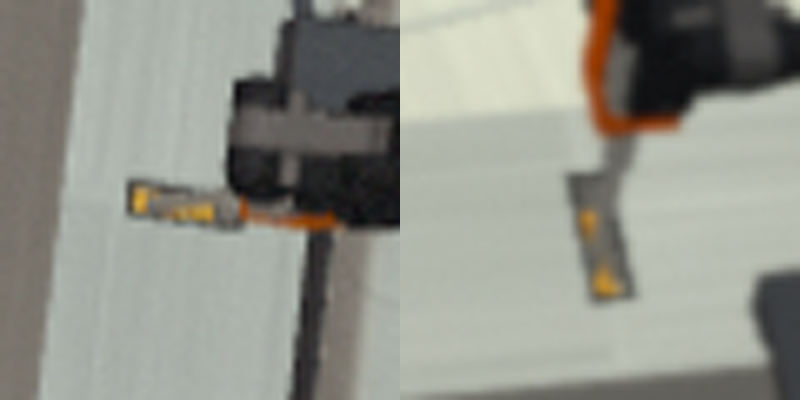

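Emit:
{"api": "send_rows", "payload": {
  "plan": [
    [[0,0.01,0],[0,0,0]],
    [[0,0,0],[0,0,0]]
  ]
}}

```text
time: 10.75
eef_pos: [0.5441, -0.1742, 0.2664]
tcp_rot: [-0.704, 0.061, -0.062, 0.704]
contact_force: [-0.7, 0.4, 3.8]
opening: 0.248
```

Emit:
{"api": "send_rows", "payload": {
  "plan": [
    [[0,-0.016,0],[0,0,0]],
    [[0,0,-0.025],[0,0,0]],
    [[0,0,-0.025],[0,0,0]],
    [[0,0,0],[0,0,0]],
    [[0,0,0],[0,0,0]]
  ]
}}

```text
time: 11.25
eef_pos: [0.5427, -0.179, 0.2668]
tcp_rot: [-0.703, 0.062, -0.062, 0.706]
contact_force: [1.0, 3.9, -0.0]
opening: 0.25
```

Emit:
{"api": "send_rows", "payload": {
  "plan": [
    [[0,0.008,0],[0,0,0]],
    [[0,0.008,0],[0,0,0]],
    [[0,0,0],[0,0,0]]
  ]
}}

```text
time: 11.55
eef_pos: [0.5427, -0.1805, 0.2661]
tcp_rot: [0.705, -0.062, 0.062, -0.704]
contact_force: [-1.3, 4.1, 1.8]
opening: 0.25
```

```bash
python3 -c "
from h import *
go((.543,-.177,.26),np.radians(80))"
```

```text
pos [ 0.5427 -0.1805  0.2661] zyaw 80.0 tilt [-2.0e-04 -1.0e+00 -1.4e-03] F [-1.28  4.07  1.79] M [0.875 0.199 0.013] open 0.25 t 11.55
{'turn': array([ 0.0002, -0.    , -0.    ]), 'shift': array([-0.0027,  0.0505,  0.0292])}
```

The tip is on the gap floor: contact at TCP z≈.267, flat over several mm, with a flank at y≈−.179. I'll lift 1 mm, recentre and push.

Emit:
{"api": "send_rows", "payload": {
  "plan": [
    [[0,-0.014,0.02],[0,0,0]],
    [[0,0,0.018],[0,0,0]],
    [[0,0,0.017],[0,0,0]],
    [[0,0,0.017],[0,0,0]],
    [[0,0,0],[0,0,0]]
  ]
}}

```text
time: 12.05
eef_pos: [0.5443, -0.1727, 0.2671]
tcp_rot: [0.706, -0.062, 0.062, -0.703]
contact_force: [-0.2, -2.9, -2.0]
opening: 0.248
```

Emit:
{"api": "send_rows", "payload": {
  "plan": [
    [[0,0,0.017],[0,0,0]],
    [[0,0,0],[0,0,0]]
  ]
}}

```text
time: 12.25
eef_pos: [0.5445, -0.1709, 0.2672]
tcp_rot: [0.706, -0.062, 0.062, -0.703]
contact_force: [-1.0, -4.5, -1.8]
opening: 0.25
```

```bash
python3 -c "
from h import *
go((.543,-.177,.26),np.radians(80))"
```

```text
pos [ 0.5445 -0.1709  0.2672] zyaw 79.99 tilt [ 1.0e-04 -1.0e+00 -3.6e-03] F [-0.97 -4.47 -1.78] M [-1.338  0.177  0.002] open 0.25 t 12.25
{'turn': array([ 0.0006, -0.    ,  0.    ]), 'shift': array([-0.0037,  0.0599, -0.0524])}
```

Emit:
{"api": "send_rows", "payload": {
  "plan": [
    [[0,0,0.017],[0,0,0]],
    [[0,0,0.017],[0,0,0]],
    [[0,0,0],[0,0,0]]
  ]
}}

```text
time: 12.55
eef_pos: [0.5456, -0.1642, 0.2672]
tcp_rot: [-0.703, 0.062, -0.062, 0.706]
contact_force: [0.5, 0.4, -1.3]
opening: 0.246
```

Emit:
{"api": "send_rows", "payload": {
  "plan": [
    [[0,0,0.012],[0,0,0]],
    [[0,0,0],[0,0,0]]
  ]
}}

```text
time: 12.75
eef_pos: [0.5458, -0.1634, 0.2672]
tcp_rot: [-0.704, 0.062, -0.062, 0.705]
contact_force: [0.3, -0.2, -1.5]
opening: 0.247
```

Emit:
{"api": "send_rows", "payload": {
  "plan": [
    [[0,0,0.01],[0,0,0]],
    [[0,0,0],[0,0,0]],
    [[0,0,0],[0,0,0]]
  ]
}}

```text
time: 13.05
eef_pos: [0.5459, -0.1629, 0.2673]
tcp_rot: [-0.704, 0.062, -0.062, 0.704]
contact_force: [0.1, 0.6, -1.3]
opening: 0.249
```

```bash
python3 -c "
from h import *
go((.543,-.177,.26),np.radians(80))"
```

```text
pos [ 0.5459 -0.1629  0.2673] zyaw 79.99 tilt [-0.e+00 -1.e+00  2.e-04] F [ 0.1   0.59 -1.34] M [ 0.016 -0.047 -0.037] open 0.249 t 13.05
{'turn': array([-0., -0., -0.]), 'shift': array([-0.0033,  0.0607, -0.1201])}
```

Emit:
{"api": "send_rows", "payload": {
  "plan": [
    [[0,-0.05,0],[0,0,0]],
    [[0,-0.08,0],[0,0,0]],
    [[0,-0.08,0],[0,0,0]],
    [[0,0,-0.055],[0,0,0]],
    [[0,0,-0.055],[0,0,0]],
    [[0,0,0],[0,0,0]],
    [[0,0,0],[0,0,0]]
  ]
}}

```text
time: 13.75
eef_pos: [0.5433, -0.1763, 0.2919]
tcp_rot: [-0.704, 0.062, -0.062, 0.705]
contact_force: [0.3, -0.3, -1.4]
opening: 0.248
```

```bash
cat >> h.py <<'E'
def disc(tag):
    np.set_printoptions(linewidth=200)
    a=np.mean([read_camera("top")["img"].astype(float) for _ in range(8)],0); np.save(f"avg_{tag}.npy",a); b=np.load("avg_top0.npy")
    print("R-G now"); print((a[...,2]-a[...,1])[153:160,396:420].round().astype(int)); d=a-b
    print("dR");print(d[153:160,396:420,2].round().astype(int));print("dG");print(d[153:160,396:420,1].round().astype(int))
E
python3 -c "
from h import *
go((.5437,-.1755,.267),np.radians(80))
disc('c1')"
```

```text
pos [ 0.5433 -0.1763  0.2919] zyaw 79.94 tilt [-1.1e-03 -1.0e+00  5.0e-04] F [ 0.35 -0.35 -1.42] M [ 0.001 -0.019 -0.004] open 0.248 t 13.75
{'turn': array([-0.0001, -0.0002, -0.0002]), 'shift': array([0.0024, 0.2071, 0.0072])}
R-G now
[[ -2  -3  -2  -3  -3  -3  -3  -3  -2  -2  -3  -2  -2  -2  -3  -3  -2  -3  -3  -2  -2  -2  -3  -2]
 [ -2  -2  -3  -3  -2  -3  -3  -3  -2  -3  -3  -3  -3  -4  -3  -3  -2  -3  -3  -2  -3  -4  -3  -3]
 [ -4  -3  -2  -3  -3  -3  -4  -4  -3  -3  -3  -3  -4  -3  -3  -4  -4  -3  -3  -2  -3  -3  -3  -3]
 [ -4  -4  -3  -4  -4  -2  -2  -1  -1   0   0  -1  -2  -2  -3  -3  -3  -3  -3  -3  -3  -3  -3  -4]
 [ -5  -4  -5  -5  -5  -2  -2   0   0   1   2   0  -1  -2 -11 -12  -7   9   3  -2  -3  -3  -3  -3]
 [ -4  -5  -4  -4  -4  -5  -5  -4  -4  -5  -5  -4  -3  -7 -64 -50 -20  27  10  -3  -4  -4  -3  -2]
 [ -5  -5  -4  -5  -4  -5  -5  -4  -4  -5  -5  -5  -6 -16 -70 -58 -17  -5  -3  -4  -4  -4  -4  -3]]
dR
[[ 1  0  1  0  0  0  0  0  0  0  0  0  0  1  0 -1  1  1  0  0  0  0  1  1]
 [ 0  0  0  0  0  0  1  0  1  0  0  0  0  0  0  0  2  0  0  0  0  0  0  1]
 [ 0  1  0  1  0 
[... 355 characters left out ...]
0]]
dG
[[  1   0   0   1   0   1   0   0   0   0   0  -1   0   0   0  -1   0   1   0  -1   0  -1   1   0]
 [ -1   0   0   0   0   0   1   0   0   0   0   0   0   0   0   1   1   0   0   0   0   1   0   1]
 [  0   1   0   0   0   1   0   1   0  -1   0   0   1   0   0   2   0   0   0   0   1   0  -1   0]
 [  0   0   1   1   1   0  -1   0   0   0   0   0   1   0   1   0   0   0   0   0   0   0  -1   2]
 [  1   0   1   0   0   0   0   0   0   0   1   0   1  -1   1   0  -2 -12  -7   0   0   1   0   1]
 [  0   0   0   0   1   0   1   0   0   0   0   0   0   0   1  -1  -3 -32 -17   0   1   1   0   0]
 [  0   0   1   0   0   0   0   1   0   0   0   1   0   0   0   0   0   0   1   0  -1   0   0  -1]]
```

One click has registered. The red pointer tip now shows at px (413,158), 7.5 px (about 16 mm) to the −y side of the disc top (col 406). That matches 36° short, so one more click is needed.

Emit:
{"api": "send_rows", "payload": {
  "plan": [
    [[0,0.06,0],[0,0,0]],
    [[0,0.06,0],[0,0,0]],
    [[0,0.05,0],[0,0,0]],
    [[0,0.02,0],[0,0,0]],
    [[0,0.017,0],[0,0,0]],
    [[0,0,0],[0,0,0]]
  ]
}}

```text
time: 14.75
eef_pos: [0.5435, -0.176, 0.2674]
tcp_rot: [-0.704, 0.062, -0.062, 0.704]
contact_force: [0.1, 0.3, -0.8]
opening: 0.25
```

Emit:
{"api": "send_rows", "payload": {
  "plan": [
    [[0,0,0.017],[0,0,0]],
    [[0,0,0.017],[0,0,0]],
    [[0,0,0.017],[0,0,0]],
    [[0,0,0],[0,0,0]]
  ]
}}

```text
time: 15.15
eef_pos: [0.5446, -0.1712, 0.2679]
tcp_rot: [0.706, -0.061, 0.062, -0.703]
contact_force: [-0.9, -5.2, -1.9]
opening: 0.246
```

Emit:
{"api": "send_rows", "payload": {
  "plan": [
    [[0,0,0.017],[0,0,0]],
    [[0,0,0.017],[0,0,0]],
    [[0,0,0.012],[0,0,0]],
    [[0,0,0.012],[0,0,0]],
    [[0,0,0],[0,0,0]],
    [[0,0,0],[0,0,0]]
  ]
}}

```text
time: 15.75
eef_pos: [0.5459, -0.1627, 0.2676]
tcp_rot: [-0.704, 0.062, -0.062, 0.705]
contact_force: [-0.2, 0.2, -0.6]
opening: 0.252
```

```bash
python3 -c "
from h import *
go((.5437,-.1755,.267),np.radians(80))"
```

```text
pos [ 0.5459 -0.1627  0.2676] zyaw 80.0 tilt [-1.e-04 -1.e+00  9.e-04] F [-0.15  0.18 -0.59] M [ 0.021 -0.012 -0.023] open 0.252 t 15.75
{'turn': array([-0.0001, -0.    , -0.    ]), 'shift': array([ 0.0003,  0.0054, -0.1087])}
```

Lift out, clear the top of the housing and look.

Emit:
{"api": "send_rows", "payload": {
  "plan": [
    [[0,-0.05,0],[0,0,0]],
    [[0,-0.08,0],[0,0,0]],
    [[0,-0.1,0],[0,0,0]],
    [[0,-0.1,0],[0,0,0]],
    [[0,-0.1,0],[0,0,0]],
    [[0,0,0],[0,0,0]],
    [[0,0,0],[0,0,0]]
  ]
}}

```text
time: 16.45
eef_pos: [0.546, -0.1632, 0.3198]
tcp_rot: [0.705, -0.061, 0.062, -0.704]
contact_force: [1.2, 0.9, -2.2]
opening: 0.251
```

```bash
python3 -c "
from h import *
go((.5334,.1646,.319),np.radians(114))
disc('c2')"
```

```text
pos [ 0.546  -0.1632  0.3198] zyaw 79.98 tilt [ 1.e-03 -1.e+00 -3.e-04] F [ 1.2   0.9  -2.18] M [-0.037 -0.015 -0.002] open 0.251 t 16.45
{'turn': array([ 0.0001, -0.0945,  0.0001]), 'shift': array([1.0154, 0.0069, 2.5382])}
R-G now
[[ -3  -3  -3  -3  -3  -2  -3  -3  -3  -3  -3  -3  -2  -3  -3  -3  -3  -3  -3  -2  -2  -2  -3  -2]
 [ -3  -2  -3  -3  -3  -3  -3  -2  -3  -3  -3  -2  -3  -3  -3  -3  -3  -3  -2  -3  -2  -3  -2  -3]
 [ -3  -4  -3  -3  -4  -3  -3  -3  -3  -2  -3  -3  -3  -3  -3  -3  -3  -2  -3  -3  -3  -3  -3  -4]
 [ -4  -4  -3  -3  -4  -2  -2  -1  -1   0   7  16  19  12  -3  -4  -3  -3  -3  -3  -3  -3  -3  -3]
 [ -4  -4  -5  -5  -4  -2  -2   0   1   2  17  39  48  31 -10 -11  -9  -2  -3  -3  -3  -3  -2  -2]
 [ -5  -5  -5  -4  -4  -5  -5  -4  -5  -4  -5  -5  -2  -7 -65 -51 -23  -2  -2  -4  -3  -3  -3  -2]
 [ -5  -5  -4  -5  -5  -5  -4  -5  -4  -5  -5  -4  -6 -16 -69 -59 -18  -5  -3  -4  -4  -4  -4  -4]]
dR
[[ 1  0  0  0  0  1 -1  0  0  1  0  0  0  1  1 -1  1  0  0  0  1  0  1  1]
 [ 0  0  0  0  0  0  1  1  1  0  0  1  1  0 -1  0  1  0  0  1  1  1  1  0]
 [ 0  1 -1  1 -1  0 
[... 352 characters left out ...]
1]]
dG
[[  1   0   0   0   0   1   0   0   0   1   0   0   0   1   1  -1   0   0   0   0   0   0   1   1]
 [  0  -1   1   0   0   0   0   1   2   0   0   0   0   0   0   0   0   0  -1   1   1   0   1   0]
 [  0   1   0   0   0   0   0   0   0   0   0   0   0   0   0   1   0   1   1   0   1   0   0   0]
 [  0   0   0  -1   0   0   0   1   0  -1  -9 -15 -18 -12   0  -1   1   0   0   1   0   0  -1   1]
 [  1   0   1   0  -1   0   0   0   0  -2 -20 -35 -44 -29   0   0   0   0   0   0   0   0   0   0]
 [  0   0   1   1   1   1   0   0   1   0   1   1   0   0   0   0   0   0   0   0   0   0   0   0]
 [  1   0   1  -1   1   1   0   1   0   0   0   0   0   1   1  -1   0   0   0   0   0   0   0   0]]
```

The pointer now shows red at cols 406–409, right on the disc top below the green mark (expected col ≈407.9). The wheel is done; next I return the key.

Emit:
{"api": "send_rows", "payload": {
  "plan": [
    [[0,0,0],[0,-0.019,0]],
    [[0,0,0],[0,-0.019,0]],
    [[0,0,0],[0,-0.019,0]],
    [[0,0,0],[0,-0.019,0]],
    [[0,0,0],[0,-0.0185,0]],
    [[0.1,0,0.25],[0,0,0]],
    [[0.1,0,0.25],[0,0,0]],
    [[0.1,0,0.25],[0,0,0]],
    [[0.1,0,0.25],[0,0,0]],
    [[0.1,0,0.25],[0,0,0]],
    [[0.1,0,0.25],[0,0,0]],
    [[0.1,0,0.25],[0,0,0]]
  ]
}}

```text
time: 18.05
eef_pos: [0.5369, 0.0642, 0.3192]
tcp_rot: [0.692, 0.147, -0.147, -0.692]
contact_force: [0.7, -0.3, -0.6]
opening: 0.247
```

Emit:
{"api": "send_rows", "payload": {
  "plan": [
    [[0.1,0,0.25],[0,0,0]],
    [[0.1,0,0.25],[0,0,0]],
    [[0.08,0,0.2],[0,0,0]],
    [[0,0,0],[0,0,0]],
    [[0,0,0],[0,0,0]]
  ]
}}

```text
time: 18.55
eef_pos: [0.5336, 0.1535, 0.3191]
tcp_rot: [0.692, 0.147, -0.148, -0.691]
contact_force: [0.1, 0.3, -1.3]
opening: 0.25
```

```bash
python3 -c "
from h import *
go((.5344,.1624,.319),np.radians(114.3))"
```

```text
pos [0.5336 0.1535 0.3191] zyaw 114.08 tilt [-4.e-04 -1.e+00 -5.e-04] F [ 0.08  0.34 -1.32] M [-0.048  0.006  0.037] open 0.25 t 18.55
{'turn': array([ 0.0001, -0.0006, -0.0001]), 'shift': array([0.0367, 0.0009, 0.065 ])}
```

Move over the hole, descend to about 15 mm above the mouth (tip z≈.12), then check.

Emit:
{"api": "send_rows", "payload": {
  "plan": [
    [[0.037,0,0.065],[0,-0.0006,0]],
    [[0,0.15,0],[0,0,0]],
    [[0,0.2,0],[0,0,0]],
    [[0,0.2,0],[0,0,0]],
    [[0,0.06,0],[0,0,0]],
    [[0,0,0],[0,0,0]],
    [[0,0,0],[0,0,0]]
  ]
}}

```text
time: 19.25
eef_pos: [0.5353, 0.162, 0.2473]
tcp_rot: [0.691, 0.149, -0.147, -0.691]
contact_force: [0.2, 0.3, -1.3]
opening: 0.249
```

Run:
```python
from h import *
go((.5344,.1624,.138),np.radians(114.3))
I=[]
for n,h in(("top",40),("side",40)):
    c=read_camera(n);a=c["img"].astype(float)
    u,v=proj(c,(.5357,.1619,.13)); print(n,"hole",proj(c,(.5357,.1619,.104)),"tip",proj(c,get_state()["eef_pos"]-[0,0,.1255])); u,v=int(u),int(v)
    I.append(cv2.resize(np.clip(a[v-h:v+h,u-h:u+h]*1.5,0,255).astype(np.uint8),(400,400),interpolation=cv2.INTER_CUBIC)); print("crop origin",u-h,v-h,400/2/h)
cv2.imwrite("pics/blk.png",np.hstack(I))
```

```text
pos [0.5353 0.162  0.2473] zyaw 114.18 tilt [ 1.8e-03 -1.0e+00 -6.0e-04] F [ 0.24  0.3  -1.28] M [0.01  0.028 0.024] open 0.249 t 19.25
{'turn': array([ 0.0001, -0.0003,  0.0003]), 'shift': array([-0.0057,  0.9111,  0.0064])}
top hole [248.34599622 211.57174504] tip [248.21734914 211.39397547]
crop origin 208 171 5.0
side hole [248.75733796 187.19668045] tip [248.62577335 182.02529751]
crop origin 208 139 5.0
```

View pics/blk.png

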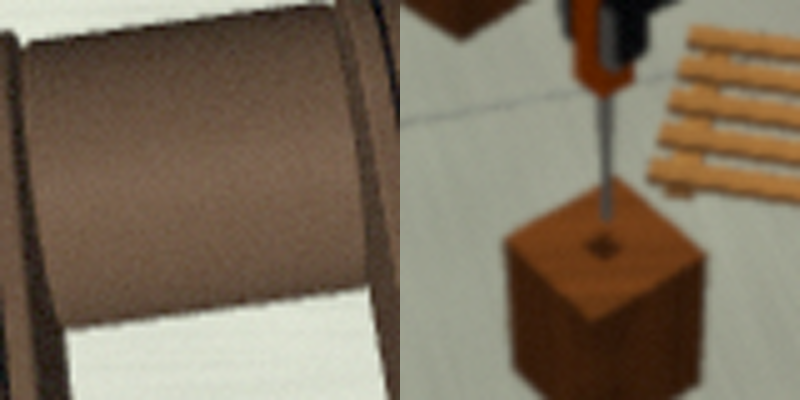

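Side view: the tip at (249,183) is just above the hole at (249,188), well aligned. The hand blocks the top view. Insert.

Emit:
{"api": "send_rows", "payload": {
  "plan": [
    [[-0.006,0.05,0.004],[0,0,0]],
    [[0,0.08,0],[0,0,0]],
    [[0,0.1,0],[0,0,0]],
    [[0,0.1,0],[0,0,0]],
    [[0,0.1,0],[0,0,0]],
    [[0,0.1,0],[0,0,0]],
    [[0,0.1,0],[0,0,0]],
    [[0,0.05,0],[0,0,0]],
    [[0,0,0],[0,0,0]],
    [[0,0,0],[0,0,0]]
  ]
}}

```text
time: 20.35
eef_pos: [0.534, 0.1624, 0.1647]
tcp_rot: [0.691, 0.148, -0.148, -0.691]
contact_force: [-0.1, 0.6, -0.9]
opening: 0.252
```

Emit:
{"api": "send_rows", "payload": {
  "plan": [
    [[0,0.06,0],[0,0,0]],
    [[0,0.06,0],[0,0,0]],
    [[0,0.04,0],[0,0,0]],
    [[0,0.02,0],[0,0,0]],
    [[0,0,0],[0,0,0]]
  ]
}}

```text
time: 20.85
eef_pos: [0.5334, 0.1623, 0.1422]
tcp_rot: [-0.691, -0.148, 0.149, 0.691]
contact_force: [-0.7, 0.7, -1.7]
opening: 0.245
```

```bash
python3 -c "
from h import *
go((.5344,.1624,.138),np.radians(114.3))"
```

```text
pos [0.5334 0.1623 0.1422] zyaw 114.22 tilt [-1.2e-03 -1.0e+00  4.0e-04] F [-0.67  0.67 -1.69] M [-0.026 -0.018  0.006] open 0.245 t 20.85
{'turn': array([-0.0001, -0.0002, -0.0002]), 'shift': array([ 0.0084,  0.0347, -0.0027])}
```

Emit:
{"api": "send_rows", "payload": {
  "plan": [
    [[0,0.015,0],[0,0,0]],
    [[0,0.01,0],[0,0,0]],
    [[0,0,0],[0,0,0]]
  ]
}}

```text
time: 21.15
eef_pos: [0.5337, 0.1623, 0.1398]
tcp_rot: [-0.691, -0.148, 0.148, 0.691]
contact_force: [-0.0, -0.0, -0.7]
opening: 0.247
```

Emit:
{"api": "send_rows", "payload": {
  "plan": [
    [[0,0.01,0],[0,0,0]],
    [[0,0.006,0],[0,0,0]],
    [[0,0,0],[0,0,0]]
  ]
}}

```text
time: 21.45
eef_pos: [0.534, 0.1623, 0.1387]
tcp_rot: [0.691, 0.148, -0.148, -0.691]
contact_force: [-1.8, -0.3, 3.1]
opening: 0.25
```

Seated at the pick height with about 5 N of contact. Release.

Emit:
{"api": "send_rows", "payload": {
  "plan": [
    [[0,0,0],[0,0,0]],
    [[0,0,0],[0,0,0]],
    [[0,0,0],[0,0,0]],
    [[0,0,0],[0,0,0]],
    [[0,0,0],[0,0,0]],
    [[0,0,0],[0,0,0]],
    [[0,0,0],[0,0,0]],
    [[0,0,0],[0,0,0]]
  ],
  "gripper": 0
}}

```text
time: 22.25
eef_pos: [0.5337, 0.1624, 0.1379]
tcp_rot: [-0.691, -0.148, 0.148, 0.691]
contact_force: [-0.1, 0.2, -0.4]
opening: 0.997
```

Emit:
{"api": "send_rows", "payload": {
  "plan": [
    [[0,-0.1,0],[0,0,0]],
    [[0,-0.25,0],[0,0,0]],
    [[0,-0.3,0],[0,0,0]],
    [[0,-0.3,0],[0,0,0]],
    [[0,-0.3,0],[0,0,0]],
    [[-0.07,0,0.35],[0,0,0]],
    [[-0.07,0,0.35],[0,0,0]],
    [[-0.07,0,0.35],[0,0,0]],
    [[-0.07,0,0.35],[0,0,0]],
    [[-0.07,0,0.35],[0,0,0]],
    [[-0.07,0,0.35],[0,0,0]],
    [[0,0,0],[0,0,0]]
  ]
}}

```text
time: 23.45
eef_pos: [0.3815, 0.3746, 0.2891]
tcp_rot: [-0.69, -0.151, 0.15, 0.692]
contact_force: [1.2, -0.5, -0.1]
opening: 1.001
```

Run:
```python
from h import *
go((.5344,.1624,.138))
I=[]
for n,h in(("top",40),("side",40)):
    c=read_camera(n);a=c["img"].astype(float); b=np.load(f"avg_{n}0.npy")
    d=np.abs(a-b).max(2)>40; print(n,"changed px",d.sum(), "bbox",cv2.boundingRect(d.astype(np.uint8)))
    u,v=map(int,proj(c,(.5357,.1619,.13)))
    I.append(np.vstack([cv2.resize(np.clip(q[v-h:v+h,u-h:u+h]*1.5,0,255).astype(np.uint8),(290,290),interpolation=cv2.INTER_CUBIC) for q in(b,a)]))
cv2.imwrite("pics/fin.png",np.hstack(I))
a=np.mean([read_camera("top")["img"].astype(float) for _ in range(4)],0)
print((a[...,2]-a[...,1])[155:159,400:420].round().astype(int))
```

```text
pos [0.3815 0.3746 0.2891] zyaw 114.56 tilt [ 0.001  -1.      0.0017] F [ 1.19 -0.45 -0.12] M [-0.049 -0.005 -0.023] open 1.001 t 23.45
{'shift': array([ 0.4224,  1.2563, -2.1401])}
top changed px 10774 bbox (0, 157, 409, 227)
side changed px 2996 bbox (0, 0, 179, 301)
[[ -3  -3  -3  -4  -3  -2  -4  -2  -4  -4  -3  -3  -4  -3  -3  -3  -3  -3
   -4  -3]
 [ -4  -2  -2   0  -1   0   6  17  18  12  -4  -3  -4  -3  -3  -3  -4  -3
   -2  -3]
 [ -4  -2  -2   0   0   2  18  39  48  32 -10 -12  -8  -2  -2  -3  -3  -3
   -3  -3]
 [ -5  -5  -4  -5  -5  -4  -5  -4  -2  -8 -67 -52 -23  -2  -2  -4  -4  -4
   -2  -2]]
```

View pics/fin.png

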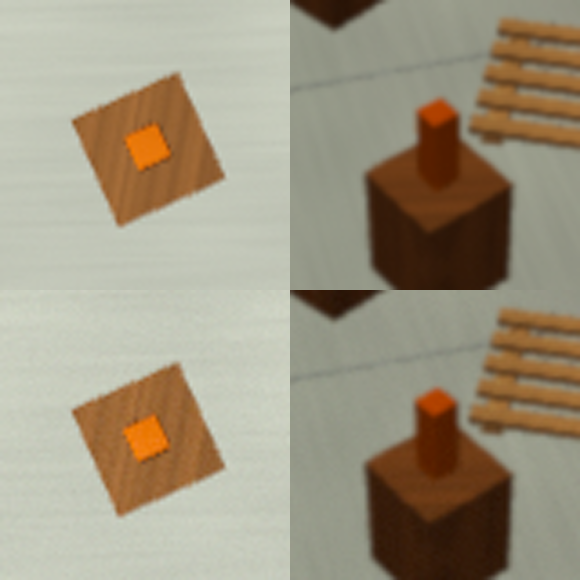

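The key (bottom row) stands in its block just as at the start (top row). Its handle is at the same height and the pointer is still at the mark. Handing in.

```bash
python3 -c "
from plant import *
print(sign_off())"
```

```text
the job is handed in; nothing more can be done
None
```

I advanced the star wheel two clicks so the pointer is at the green mark, stood the key back in its block, let go and handed the job in at about 24 s.

- **Feeling for the wheel:** The key tip met the gap bottom about 24 mm below the top face. The highest force reading on the griddle was about 6 N.
- **Clicks:** Each push built up to about 5 N sideways, then dropped to zero as the wheel snapped on.
- **Pointer check:** The disc's end face points away from both cameras, so I could only judge it from the thin rim visible past the housing edge in the top view.
  - After the first click, the red tip showed 36° short of the mark.
  - After the second click, the red tip was at columns 406–409, where a pointer straight up should appear (about 407.9). It was still there after the key was released.
- **Key return:** The key met the block at the same height it was picked up from. The before and after pictures match to about a pixel.
- **Other kitchenware:** I did not go near it. My final picture comparison also picked up the arm itself, so it doesn't separately confirm that nothing else moved.
- **Disagreement:** My first estimate of the depth from the disc rim was about 34 mm, against the 24 mm I felt. The felt depth fits the final pointer position.

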